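Shut the loaded gauge drawer, try the chest lid, free its catch if caught, hold it open

ROBOT

A 6-joint arm with a two-finger parallel gripper is mounted at the origin on a cart in front of the work surface, level with it; the furniture and walls round the work are solid. World frame = base frame: x ahead of the robot, y to its left, z up, the work surface at z = 0. Lengths are in m, angles in rad, forces in N, time in s.
With the tool pointing down it reaches from about 0.35 to 0.925 m from the base axis. Payload 6.4 kg.
Tool frame: the origin (TCP) lies at the very end of the fingers, on their centre line; the grasp point (between the pads) lies 19 mm behind it; x points along the fingers, y is the direction in which the jaws open and shut, and the axes are right-handed (so a half turn about x gives the same grasp; the last joint's range is limited). The gripper opens to 85 mm and grips with 20 to 120 N. Pads are 22 mm wide; open, the fingers measure 114 mm over their backs; the gripper's body (76 mm by 85 mm) begins 54 mm behind the grasp point. The pads swing forward as they close: fully open they stand 13 mm farther back than shut.
Start: joints at [1.175, 0.245, 1.558, -0, 1.339, -0.174], TCP at [0.143, 0.634, 0.211] pointing down, gripper open.
Joint ranges: [-3.13, 3.13], [-1.02, 2.26], [0.13, 2.54], [-0.95, 4.09], [0.21, 2.88], [-2.74, 2.74]. Speed limits (rad/s): [2.57, 2.57, 3.14, 3.14, 3.14, 3.14].

INTERFACE

Orientations are given as a unit quaternion [x, y, z, w].
In Python, from workcell import * gives the robot as it stands. Calls block until the motion is done:
- reach(position, orientation): joint-space move of the TCP to a pose.
- line_to(position, frame=None, velocity=0.15, until_force=None): straight line of the TCP; frame=None keeps the orientation; velocity is the mean speed in m/s. With until_force (N) it stops when the force on the tool has changed by that much, and returns True; else False.
- move_joints(angles): joint-space move.
- move_gripper(opening, strength=None): finger opening in m; strength is the grip in N (None keeps the last); returns when the fingers have stopped.
- wait(seconds).
- ik(position, orientation): joint angles nearest the present ones, or None.
- get_state(): the state.
- read_camera(name): name is "scene" or "top" or "wrist"; returns the picture (384x512x3 uint8, red, green, blue); there is no depth.
- camera_model(name): a dict with "camera_matrix" (3x3 intrinsics, pixels), "rvec" (rotation vector, rad) and "tvec" (3), from world to camera coordinates, as OpenCV has them; the wrist camera has in their place "T_tool_cam" (4x4, takes a point from camera to tool coordinates, whose origin is the TCP and whose axes are the tool frame's). Camera axes: x right, y down, z forward; pixel columns grow to the right and rows downward; lengths in m; the calibration is good to about 2 mm. A picture is of the moment at which its call begins: read the wrist's pose just before it. camera_model takes no time and is no camera call.
A pose or a line that the arm cannot do raises IKError and nothing moves.
- job_done(): hands the job in, once; it reports no verdict.
Trained networks look in the newest picture that a camera, given by its name, has taken for a name from the list of things; names that differ only in an ending like _2 or _b are one class to them, and where a whole thing is asked for, a point or a joint stands for the part that bears it (a point fixed in the world has none). Each returns a list of dicts, best first, with "confidence" (0 to 1); they miss things now and then, are a little off and sometimes report something else, mostly with a low value. They report only what shows in the picture. A call takes as long as a camera call.
- cut_out(camera, target): "mask" (384x512 bool, what is visible of it) and "pixel" ([row, column] in pixels, amid what is visible of it).
The state is a dict: "clock": time; "q": joint angles; "qd": joint speeds; "tau": joint torques, N m; "tcp_pos": TCP position; "ee_rot": TCP orientation; "wrist_force": force on the tool from outside, world axes, zero at the start; "ft_torque": the same for the moment, N m; "grip_width": finger opening in m.
Only numpy, scipy, OpenCV 4.12 (cv2) and the standard library are available. Lean on these libraries where they do the work, as an engineer would, in place of code of your own. Each camera call takes 0.05 s, during which the arm holds its last target. There are 200 camera calls.

TASK

The ring gauge and bearing have just been put back in the gauge chest: push the loaded drawer fully home first, so that the chest is not left with drawer and lid open together. Then take the black knob on the lid and give it a gentle tug upward to find out whether the lid is caught, before turning it; if the lid holds fast, turn the knob a good quarter turn anticlockwise (seen from above) to free the catch. Lift the lid by the knob to at least 45 degrees and finish still gripping the knob with the lid held up for a colleague to put the plug gauge away (the lid has no stay and would fall shut); knock over and shift nothing else.

Things in the scene. Friction and masses are not known exactly. Their poses are not given: they have to be found in the camera images.
- chest: Blue metal gauge chest with bright corner guards, 170 deep x 220 wide x 96 mm high without its lid; heavy, does not move. Origin: centre of its underside. Its x axis points from its front (drawer side, towards the robot) to its back (hinge side), y to its left, z up. A drawer fills the lower half of the front, a lidded well the upper half.
- drawer (a joint): How far the drawer is pulled out towards the chest's -x, in m: 0 = fully home (a stop), about 0.06 to 0.085 at the start. It slides with about 1.5 N of friction and stays where it is left.
- drawer_pull (a point): Middle of the drawer's pull: a level steel bar 8 mm thick, 80 mm long along the chest's y, its centre line 33 mm in front of the drawer front, 27 mm above the worktop. With the drawer home the knob's axis is 63 mm further back than this bar, and the lid's front edge overhangs the chest front by 4 mm.
- lid (a joint): Lid angle in rad: 0 = shut, grows as the front edge rises, stop at 1.3. A blue plate 176 x 224 x 10 mm, top face 107 mm above the worktop when shut, about 0.35 kg; it falls shut by itself from any angle. While caught it rises only about 3 mm at the knob (0.02 rad) and then stops firmly.
- lid_hinge (a point): Middle of the lid's hinge line, at the top back edge of the chest, 96 mm above the worktop. The hinge line is level and runs along the chest's y axis.
- knob: Round fluted black knob, 32 mm across, on the lid near the middle of its front edge; the gripping part spans 10 to 38 mm above the lid's top. Origin: on its axis at the lid's top, 140 mm in front of the hinge line and 10.5 mm above it; z along its axis. Turns with light friction (0.05 N m) at any start angle and turns a cam hidden under the lid; nothing outside shows whether the cam is caught.
- knob_top (a point): Centre of the knob's top, on its axis, 38 mm above the lid's top. If caught, turning the knob 1.2 to 1.6 rad (a good quarter turn) anticlockwise seen from above always frees it; clockwise only leads to the caught position and a stop.
- knob_side (a point): A point that turns with the knob, 25 mm out from its axis and 24 mm above the lid's top face (in the air beside the knob, nothing marks it). It serves only to tell whether the knob has been turned.
- keeper: Small steel strike plate fixed inside the front wall of the chest, out of sight under the shut lid; the knob's cam catches under it. Origin: where it meets the wall, 85 mm above the worktop at its top.
- ring_gauge: Hardened steel ring, 40 mm across, 12 mm high, lying loose in the drawer. Origin: centre of its underside.
- bearing: Steel ball bearing, 34 mm across, 11 mm high, lying loose in the drawer. Origin: centre of its underside.
- plug_gauge: Steel plug gauge standing upright on the bench, 20 mm across, 100 mm high; it belongs in the empty slot of the well. A colleague puts it there later; leave it where it stands. Origin: centre of its underside.
- lens_cap: Flat black lens cap, 51 mm across, 9 mm high, bystander. Origin: centre of its underside.
- caliper: Digital caliper, 240 mm long, 13 mm high, bystander. Origin: centre of its underside.
- micrometer: Micrometer, 112 mm long, 13 mm high, bystander. Origin: centre of its underside.
- cal_case: Flat black case, 90 x 112 x 32 mm, bystander. Origin: centre of its underside.
- blower: Blue rubber blower bulb standing on its base, 60 mm across, 112 mm high, bystander. Origin: centre of its underside.

How it is judged:
By the outcome, as a careful person would: the job done as asked, in the order asked, and still so for the second after the job is handed in, while the arm keeps its last pose, push and grip.
It also fails if it takes over 56 s, if anything falls off the work surface, if the arm or the gripper's body presses on something with over 40 N, if the wrist force passes 120 N, or if a joint passes its speed limit or range.

## Working session

There is one attempt and no reset: what is moved stays moved. The work goes in short steps, each a Python script; the robot and the scene stay as the last script left them, time stands still between calls to the robot, and variables do not carry over. Pictures are saved under pics/ and viewed, about 8 in all and at most 12, crops included, and the job is handed in when it is done.

```bash
ls; mkdir -p pics
cat > h.py <<'E'
from workcell import *
import numpy as np, cv2
from scipy.spatial.transform import Rotation as R
def cam(name):
    m=camera_model(name); K=np.array(m["camera_matrix"],float)
    if "rvec" in m:
        Rm=cv2.Rodrigues(np.array(m["rvec"],float))[0]; t=np.array(m["tvec"],float).ravel()
    else:
        s=get_state(); T=np.eye(4); T[:3,:3]=R.from_quat(s["ee_rot"]).as_matrix(); T[:3,3]=s["tcp_pos"]
        T=np.linalg.inv(T@np.array(m["T_tool_cam"])); Rm=T[:3,:3]; t=T[:3,3]
    return K,Rm,t
def proj(c,p):
    K,Rm,t=c; u=K@(Rm@np.array(p,float)+t); return u[:2]/u[2]   # col,row
def back(c,rc,z):
    K,Rm,t=c; d=Rm.T@np.linalg.inv(K)@np.array([rc[1],rc[0],1.]); o=-Rm.T@t
    return o+d*(z-o[2])/d[2]
def shot(name,f):
    im=read_camera(name); cv2.imwrite('pics/'+f,im[:,:,::-1]); return im
E
cat > a.py <<'E'
from h import *
s=get_state(); print(s["clock"],s["ee_rot"],s["wrist_force"])
ims=[shot("scene","s0.png"),shot("top","t0.png")]
for n in("scene","top"):
    for k in("chest","drawer","drawer_pull","lid","knob","plug_gauge","blower","cal_case","caliper","micrometer","lens_cap","ring_gauge","bearing"):
        r=cut_out(n,k)
        if r: print(n,k,[(round(d["confidence"],2),np.round(d["pixel"]),d["mask"].sum()) for d in r[:2]])
c=cam("top"); print(-c[1].T@c[2]); c=cam("scene"); print(-c[1].T@c[2])
E
python3 a.py
```

```text
pics
0.0 [ 0.07758999  0.70296334 -0.07890693  0.7025639 ] [0.0640002  0.49706097 0.81651294]
scene chest [(0.55, array([162., 292.]), np.int64(6376)), (0.43, array([139., 288.]), np.int64(2958))]
scene drawer [(0.79, array([186., 308.]), np.int64(2030))]
scene drawer_pull [(0.57, array([184., 309.]), np.int64(1815))]
scene lid [(0.82, array([140., 288.]), np.int64(3077))]
scene knob [(0.59, array([141., 296.]), np.int64(126)), (0.47, array([161., 293.]), np.int64(6542))]
scene plug_gauge [(0.61, array([241., 227.]), np.int64(212))]
scene blower [(0.81, array([274., 204.]), np.int64(667))]
scene cal_case [(0.95, array([324., 205.]), np.int64(2576)), (0.71, array([186., 308.]), np.int64(2073))]
scene caliper [(0.78, array([259., 286.]), np.int64(855))]
scene micrometer [(0.58, array([347., 256.]), np.int64(394)), (0.47, array([187., 309.]), np.int64(1818))]
scene lens_cap [(0.6, array([318., 292.]), np.int64(457))]
scene ring_gauge [(0.33, array([260., 291.]), np.int64(791))]
top chest [(0.9, array([198., 327.]), np.int64(5541)), (0.69, array([226., 310.]), np.int64(1374))]
top drawer
[... 199 characters left out ...]
3949)), (0.73, array([214., 164.]), np.int64(882))]
top knob [(0.43, array([203., 327.]), np.int64(95)), (0.38, array([192., 333.]), np.int64(3871))]
top blower [(0.68, array([193., 190.]), np.int64(250))]
top cal_case [(0.96, array([214., 165.]), np.int64(886))]
top caliper [(0.72, array([236., 238.]), np.int64(529))]
top lens_cap [(0.46, array([256., 194.]), np.int64(166)), (0.44, array([224., 310.]), np.int64(1335))]
top ring_gauge [(0.44, array([220., 318.]), np.int64(89)), (0.22, array([204., 328.]), np.int64(88))]
top bearing [(0.45, array([208., 296.]), np.int64(101)), (0.36, array([189., 332.]), np.int64(3927))]
[ 0.40158017 -0.01384268  1.59808078]
[0.23937643 0.62104228 0.77736712]
```

Run:
```python
import cv2,numpy as np
t=cv2.imread('pics/t0.png'); s=cv2.imread('pics/s0.png')
cv2.imwrite('pics/t1.png',cv2.resize(t[120:300,130:400],None,fx=2.9,fy=2.9,interpolation=cv2.INTER_CUBIC))
cv2.imwrite('pics/s1.png',cv2.resize(s,None,fx=1.5,fy=1.5,interpolation=cv2.INTER_CUBIC))
```

```text
(no output)
```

View pics/t1.png

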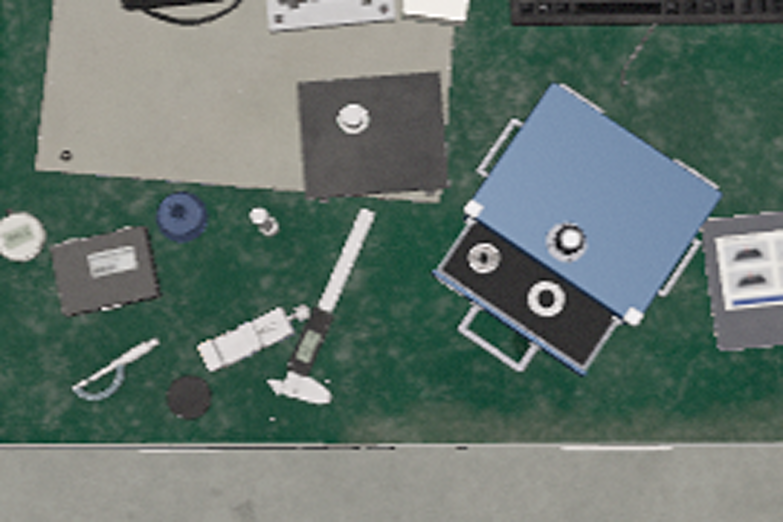

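View pics/s1.png

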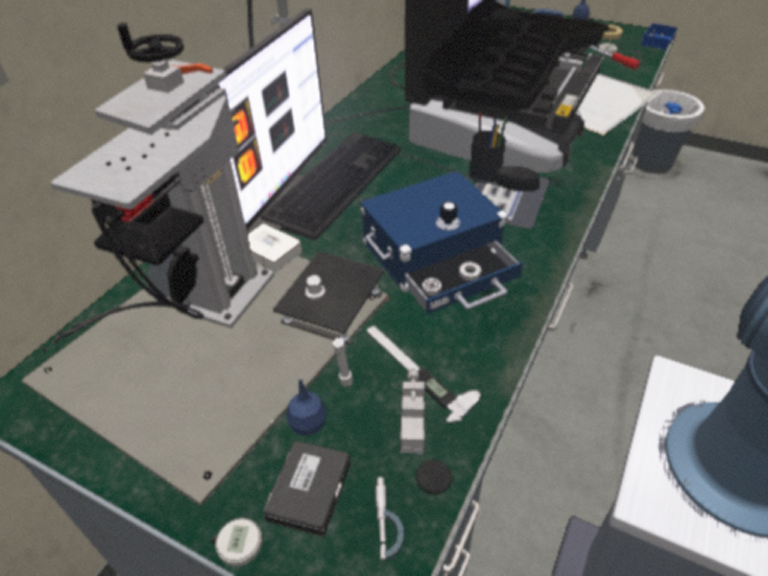

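The top view shows the chest yawed about -34°, with the drawer out and the knob near (row 203, col 326). The objects in the drawer and on the bench are clear of its approach. The scene view agrees. Next I fit the pose.

Run:
```python
from h import *
shot("top","t2.png"); c=cam("top")
m=cut_out("top","lid")[0]["mask"].astype(np.uint8)
cn=max(cv2.findContours(m,0,2)[0],key=cv2.contourArea)
b=cv2.boxPoints(cv2.minAreaRect(cn)); P=np.array([back(c,(p[1],p[0]),.107)[:2] for p in b]); print(b.round(1).tolist(),P.round(3).tolist())
for i in range(4):
    d=P[(i+1)%4]-P[i]; print(np.linalg.norm(d).round(4),np.degrees(np.arctan2(d[1],d[0])).round(1))
print("centre",P.mean(0))
k=cut_out("top","knob")[0]; print("knob",back(c,k["pixel"],.135),k["confidence"])
# visible bar from crop px: ends (462,325),(522,368)
for u,v in((463,327),(521,367)): print("bar end",back(c,(v/2.9+120,u/2.9+130),.027))
m=camera_model("wrist"); print(np.array(m["T_tool_cam"]).round(3).tolist(), np.array(m["camera_matrix"]).round(0).tolist())
```

```text
[[288.5, 192.60000610351562], [320.8999938964844, 145.0], [380.29998779296875, 185.39999389648438], [347.8999938964844, 233.0]] [[0.592, -0.094], [0.745, -0.2], [0.613, -0.385], [0.463, -0.279]]
0.1865 -34.5
0.2279 -125.5
0.1841 144.8
0.2256 55.1
centre [ 0.60318647 -0.23935784]Traceback (most recent call last):
  File "<stdin>", line 9, in <module>
IndexError: list index out of range
```

```bash
cat >> h.py <<'E'
def ori(th,yaw,jaw=0.,flip=1):
    """tool pitched th from straight down (fingers pointing to chest +x), jaw line at chest y turned by jaw about z"""
    x=np.array([np.sin(th),0,-np.cos(th)]); y=np.array([0,flip,0.]); M=np.column_stack([x,y,np.cross(x,y)])
    return (R.from_euler('z',yaw+jaw)*R.from_matrix(M)).as_quat()
E
python3 - <<'E'
from h import *
m=camera_model("wrist"); print(np.array(m["T_tool_cam"]).round(3).tolist(), np.array(m["camera_matrix"]).round(0).tolist())
yaw=np.radians(-35); ex=np.array([np.cos(yaw),np.sin(yaw),0]); k=np.array([.559,-.208,0])
f=lambda j:None if j is None else np.round(j,2).tolist()
for fl in(1,-1):
    print("look",f(ik(k-.1*ex+[0,0,.33],ori(0,yaw,0,fl))))
    print("push",f(ik(k-.145*ex+[0,0,.014],ori(.6,yaw,0,fl))),f(ik(k-.08*ex+[0,0,.014],ori(.6,yaw,0,fl))))
    for jw in(-1.6,-.8,0,.8,1.6): print("knob",jw,f(ik(k+[0,0,.112],ori(0,yaw,jw,fl))))
    for th in(.9,.7,.5):
      for ph in(0,.5,1.):
        H=k+.14*ex+[0,0,.096]; g=H-ex*(.14*np.cos(ph)-.034*np.sin(ph))+np.array([0,0,.14*np.sin(ph)+.034*np.cos(ph)])
        q=ori(th-ph,yaw,0,fl); print("lift",th,ph,f(ik(g+R.from_quat(q).apply([.019,0,0]),q)))
E
```

```text
[[0.0, -0.325, 0.946, -0.162], [1.0, 0.0, 0.0, 0.0], [-0.0, 0.946, 0.325, -0.084], [0.0, 0.0, 0.0, 1.0]] [[282.0, 0.0, 258.0], [0.0, 282.0, 195.0], [0.0, 0.0, 1.0]]
look [-0.53, -0.19, 1.79, -0.0, 1.54, -1.49]
push None None
knob -1.6 [-0.55, 0.23, 1.77, -0.0, 1.14, 0.09]
knob -0.8 [-0.55, 0.23, 1.77, -0.0, 1.14, -0.71]
knob 0 [-0.55, 0.23, 1.77, -0.0, 1.14, -1.51]
knob 0.8 [-0.55, 0.23, 1.77, -0.0, 1.14, -2.31]
knob 1.6 None
lift 0.9 0 None
lift 0.9 0.5 [-0.54, 0.03, 1.9, -0.04, 0.81, -1.48]
lift 0.9 1.0 [-0.56, 0.39, 1.38, 0.01, 1.47, -1.52]
lift 0.7 0 [-0.52, -0.04, 2.19, -0.2, 0.3, -1.31]
lift 0.7 0.5 [-0.54, 0.12, 1.78, -0.02, 1.04, -1.5]
lift 0.7 1.0 [-0.56, 0.51, 1.24, 0.01, 1.7, -1.52]
lift 0.5 0 [-0.53, 0.01, 2.08, -0.07, 0.56, -1.44]
lift 0.5 0.5 [-0.55, 0.23, 1.64, -0.0, 1.27, -1.51]
lift 0.5 1.0 [-0.56, 0.63, 1.1, 0.02, 1.91, -1.52]
look [-0.53, -0.19, 1.79, -0.0, 1.54, 1.65]
push None None
knob -1.6 None
knob -0.8 [-0.55, 0.23, 1.77, -0.0, 1.14, 2.44]
knob 0 [-0.55, 0.23, 1.77, -0.0, 1.14, 1.64]
knob 0.8 [-0.55, 0.23, 1.77, -0.0, 1.14, 0.84]
knob 1.6 [-0.55, 0.23, 1.77, -0.0, 1.14, 0.04]
lift 0.9 0 None
lift 0.9 0.5 [-0.54, 0.03, 1.9, -0.04, 0.81, 1.67]
lift 0.9 1.0 [-0.56, 0.39, 1.38, 0.01, 1.47, 1.62]
lift 0.7 0 [-0.52, -0.04, 2.19, -0.2, 0.3, 1.83]
lift 0.7 0.5 [-0.54, 0.12, 1.78, -0.02, 1.04, 1.64]
lift 0.7 1.0 [-0.56, 0.51, 1.24, 0.01, 1.7, 1.62]
lift 0.5 0 [-0.53, 0.01, 2.08, -0.07, 0.56, 1.71]
lift 0.5 0.5 [-0.55, 0.23, 1.64, -0.0, 1.27, 1.63]
lift 0.5 1.0 [-0.56, 0.63, 1.1, 0.02, 1.91, 1.62]
```

Run:
```python
from h import *
yaw=np.radians(-35); ex=np.array([np.cos(yaw),np.sin(yaw),0]); k=np.array([.559,-.208,0])
L=k-.1*ex+[0,0,.30]; q=ori(0,yaw)
j=np.array(ik(L,q)); s=get_state()
j0=j.copy(); j0[0]=s["q"][0]; j0[5]=s["q"][5]
move_joints(j0); move_joints(j); wait(.3)
im=shot("wrist","w0.png"); c=cam("wrist"); np.savez("w0.npz",K=c[0],R=c[1],t=c[2])
for n in("knob","drawer_pull","lid"):
    r=cut_out("wrist",n); print(n,[(round(d["confidence"],2),np.round(d["pixel"],1),d["mask"].sum()) for d in r[:2]])
    if r: np.save("m_"+n+".npy",r[0]["mask"])
print(get_state()["clock"],get_state()["wrist_force"])
for th in(.15,.2,.3,.4,.5):
    print(th,[ik(k-d*ex+[0,0,.014],ori(th,yaw)) is not None for d in(.18,.16,.145,.08)])
for jw in(-1.5,-.75,0):
    from scipy.spatial.transform import Rotation as R
    print([ik(k+.14*ex-ex*(.14*np.cos(p)-.015*np.sin(p))+[0,0,.096+.14*np.sin(p)+.015*np.cos(p)],
      (R.from_rotvec(p*np.array([-np.sin(yaw),np.cos(yaw),0]))*R.from_quat(ori(0,yaw,jw))).as_quat()) is not None for p in(0,.3,.6,.9,1.0)])
```

```text
knob [(0.87, array([241.4, 256.7]), np.int64(540))]
drawer_pull [(0.66, array([170.2, 259.7]), np.int64(6648)), (0.43, array([ 50.5, 373.8]), np.int64(2998))]
lid [(0.85, array([262.3, 254.9]), np.int64(16117))]
5.4583 [-0.00967734  0.0730776  -0.59331284]
0.15 [True, True, True, True]
0.2 [True, True, True, True]
0.3 [True, True, True, True]
0.4 [True, True, True, True]
0.5 [True, True, True, True]
[True, True, True, True, True]
[True, True, True, True, True]
[True, True, True, True, True]
```

View pics/w0.png

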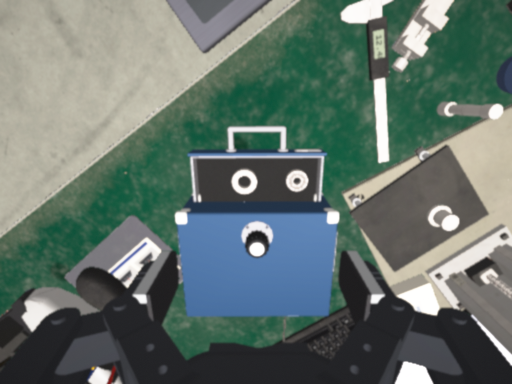

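Run:
```python
import cv2
t=cv2.imread('pics/w0.png')
cv2.imwrite('pics/w1.png',cv2.resize(t[115:265,170:350],None,fx=4,fy=4,interpolation=cv2.INTER_CUBIC))
```

```text
(no output)
```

View pics/w1.png

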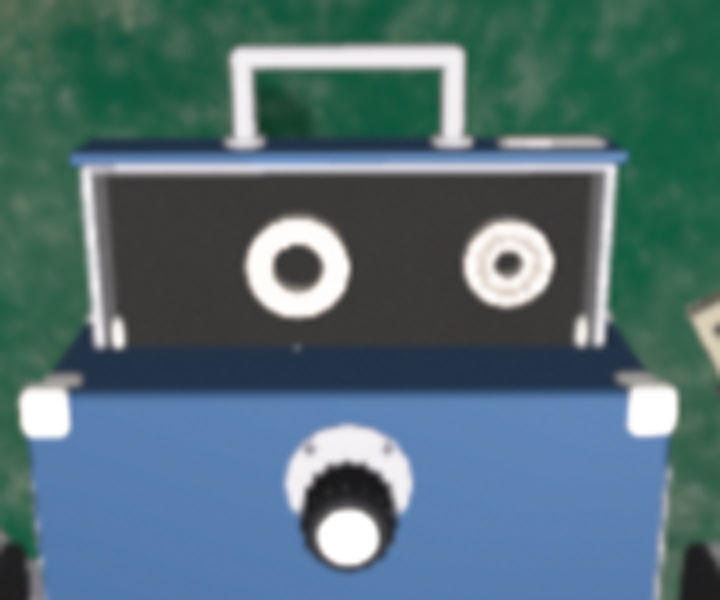

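The wrist view shows the knob top at about (row 249, col 257), the bar at (129, 257), the lid's front edge at row 212 and the lid's back edge at row 317.

Run:
```python
from h import *
z=np.load("w0.npz"); c=(z["K"],z["R"],z["t"])
o=.375
P=lambda u,v,h: back(c,(115+v/4-o,170+u/4-o),h)
kt=P(348,538,.145); kb=P(348,488,.109); bar=P(349,57,.031); bl=P(240,57,.031); br=P(458,57,.031)
e1=P(72,391,.107); e2=P(625,391,.107)
print("knobtop",kt,"base",kb,"bar",bar, "yaw bar",np.degrees(np.arctan2(*(bl-br)[1::-1]))-90, "yaw edge",np.degrees(np.arctan2(*(e1-e2)[1::-1]))-90,np.linalg.norm(bl-br))
m=np.load("m_lid.npy").astype(np.uint8); cn=max(cv2.findContours(m,0,2)[0],key=cv2.contourArea)[:,0]
W=np.array([back(c,(p[1],p[0]),.107)[:2] for p in cn],np.float32); r=cv2.minAreaRect(W); print("lid",r)
b=cv2.boxPoints(r); print(b.tolist())
yaw=np.radians(-35); ex=np.array([np.cos(yaw),np.sin(yaw),0])
print("knob-bar along",(kt-bar)@ex,"edge->knob",(kt-(e1+e2)/2)@ex)
```

```text
knobtop [ 0.55660894 -0.20828075  0.145     ] base [ 0.55724483 -0.20896235  0.109     ] bar [ 0.4433772  -0.12910963  0.031     ] yaw bar -214.95137689373524 yaw edge -214.95443260780905 0.08148078747476645
lid ((0.5987032055854797, -0.23678113520145416), (0.2243162840604782, 0.17816513776779175), 55.045650482177734)
[[0.4614322781562805, -0.27766942977905273], [0.6074580550193787, -0.37974444031715393], [0.735974133014679, -0.1958928406238556], [0.5899483561515808, -0.0938178300857544]]
knob-bar along 0.13816470559882746 edge->knob 0.034775398420109606
```

```bash
cat >> h.py <<'E'
yaw=np.radians(-34.95); ex=np.array([np.cos(yaw),np.sin(yaw),0]); ey=np.array([-np.sin(yaw),np.cos(yaw),0]); ez=np.array([0,0,1.])
K0=np.array([.5570,-.2086,0])
def st(msg=""):
    s=get_state(); d=np.array(s["tcp_pos"])-K0
    print(msg,"t",round(s["clock"],2),"d",(d@ex).round(4),(d@ey).round(4),d[2].round(4),"F",np.round(s["wrist_force"],1),"w",round(s["grip_width"],4)); return s
E
python3 - <<'E'
from h import *
q=ori(.3,yaw)
move_gripper(0.0,40)
reach(K0-.195*ex+.15*ez,q); line_to(K0-.195*ex+.014*ez,velocity=.2); st("down")
hit=line_to(K0-.105*ex+.014*ez,velocity=.06,until_force=12); st("a %s"%hit)
if not hit: hit=line_to(K0-.062*ex+.014*ez,velocity=.03,until_force=10); st("b %s"%hit)
wait(.2); st(); shot("top","t3.png")
E
```

```text
down t 7.83 d -0.1931 0.0001 0.0154 F [ 0.7 -0.7 -0.4] w 0.0001
a False t 9.47 d -0.1049 0.0 0.0142 F [-0.9 -0.2  1. ] w 0.0005
b False t 11.06 d -0.0619 0.0001 0.0141 F [0.7 2.1 3.8] w 0.0002
 t 11.26 d -0.0619 0.0 0.0141 F [1.9 1.7 2.6] w -0.0003
```

Run:
```python
from h import *
w=read_camera("wrist"); w=w[:,:,::-1]
t=cv2.imread('pics/t3.png')
a=cv2.resize(t[160:260,260:400],(560,400),interpolation=cv2.INTER_CUBIC); b=cv2.resize(w,(533,400))
cv2.imwrite('pics/c1.png',cv2.resize(np.hstack([a,b]),None,fx=.73,fy=.73,interpolation=cv2.INTER_AREA))
```

```text
(no output)
```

View pics/c1.png

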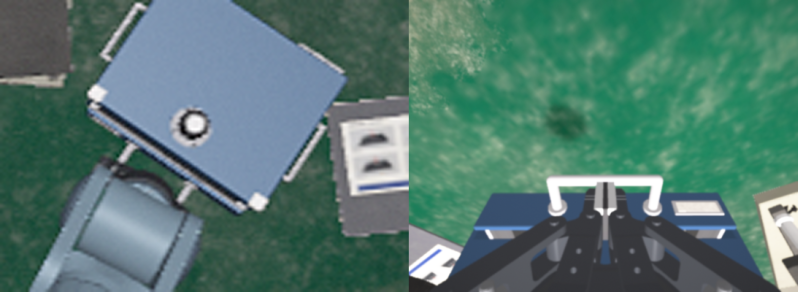

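Run:
```python
from h import *
c=cam("wrist"); s=st(); print("tcp px",proj(c,s["tcp_pos"]), "tip robot side",proj(c,np.array(s["tcp_pos"])-.01*ex))
im=shot("wrist","w2.png"); cv2.imwrite('pics/w3.png',cv2.resize(im[225:300,170:345,::-1],None,fx=4,fy=4,interpolation=cv2.INTER_CUBIC))
for r in(236,238,240,242): print(r,(back(c,(r,225),.027)-K0)@ex)
```

```text
t 11.36 d -0.0619 0.0 0.0141 F [2.2 1.2 2.6] w -0.0002
tcp px [257.93021849 236.31579079] tip robot side [257.927075   224.68375444]
236 -0.07487570700546
238 -0.07326818819008342
240 -0.07164183821520384
242 -0.06999632423695953
```

View pics/w3.png

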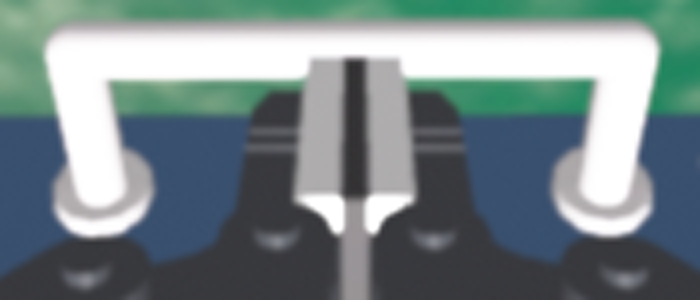

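The wrist view puts the bar at d≈-74 mm, so the drawer is still about 11 mm out. The fingertips have ridden up onto the bar, so they were too high. I'll lift, step back and push again lower.

Run:
```python
from h import *
p=np.array(get_state()["tcp_pos"]); line_to(p+.06*ez,velocity=.15)
q=ori(.2,yaw)
line_to(K0-.125*ex+.07*ez,q,velocity=.2); h=line_to(K0-.125*ex+.004*ez,velocity=.08,until_force=6); st("down %s"%h)
z=get_state()["tcp_pos"][2]
hit=line_to(K0-.060*ex+max(z,.004)*ez,velocity=.03,until_force=10); st("push %s"%hit)
wait(.2); st(); c=cam("wrist")
im=shot("wrist","w4.png"); cv2.imwrite('pics/w5.png',cv2.resize(im[200:340,170:345,::-1],None,fx=3,fy=3,interpolation=cv2.INTER_CUBIC))
for r in(230,240,250,260,270): print(r,(back(c,(r,225),.027)-K0)@ex)
```

```text
down False t 13.4 d -0.1244 0.0001 0.0045 F [-0.2 -0.1  0.2] w 0.0001
push True t 14.99 d -0.0736 -0.0 0.0033 F [-1.2 -0.2  2.3] w -0.0003
 t 15.19 d -0.0739 -0.0001 0.0029 F [-0.7 -1.1 -0.6] w 0.0001
230 -0.09713356222085698
240 -0.09044292873217265
250 -0.08344330201238313
260 -0.07611277076616466
270 -0.06842730184811538
```

View pics/w5.png

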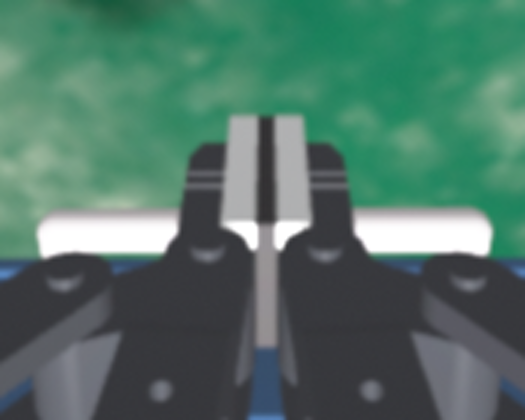

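The fingers are now on the robot side of the bar, and the bar's centre (row ≈277) corresponds to d≈-63 mm, which is home. I'll confirm with a second push, then back off and grip the knob.

Run:
```python
from h import *
p=np.array(get_state()["tcp_pos"])*[1,1,0]+.004*ez
hit=line_to(p+.010*ex,velocity=.015,until_force=14); st("push2 %s"%hit)
line_to(K0-.115*ex+.004*ez,velocity=.15); line_to(K0-.115*ex+.16*ez,velocity=.25)
reach(K0+.19*ez,ori(0,yaw,-1.5)); move_gripper(.06)
shot("top","t4.png"); st("above")
im=shot("wrist","w6.png"); c=cam("wrist")
print("knobtop px pred",proj(c,K0+.145*ez)); r=cut_out("wrist","knob"); print([(d["confidence"],d["pixel"]) for d in r[:1]])
```

```text
push2 True t 15.61 d -0.0741 -0.0001 0.002 F [-1.3  0.9 -0.2] w 0.0001
above t 18.77 d 0.0 0.0 0.1901 F [-0.4  0.   0.2] w 0.0604
knobtop px pred [258.19594652 210.06125474]
[(0.8, [202.9, 258.5])]
```

View pics/w6.png

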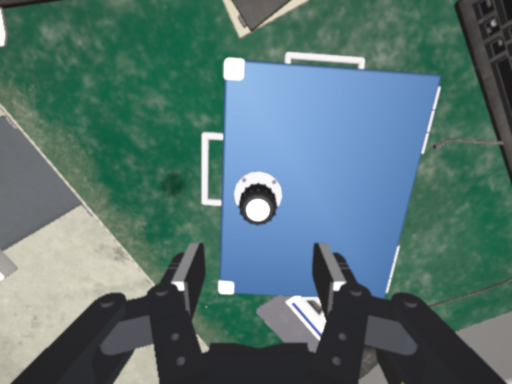

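The drawer is home, with no gap at the chest front. The knob top appears at (row 209, col 258), within a pixel of the prediction. I'll grip it and tug.

Run:
```python
from h import *
h=line_to(K0+.113*ez,velocity=.1,until_force=8); st("down %s"%h)
if not h:
    move_gripper(.02,60); s=st("grip")
    if .026<s["grip_width"]<.036:
        z0=np.array(s["tcp_pos"]); hit=line_to(z0+.010*ez,velocity=.012,until_force=9); st("tug %s"%hit)
        wait(.2); st("after")
```

```text
down False t 19.78 d 0.0006 0.0001 0.1138 F [ 0.3 -0.6  0.2] w 0.06
grip t 20.18 d -0.0005 -0.0 0.1144 F [-6.5  2.4  7.2] w 0.0289
tug True t 20.53 d -0.0007 -0.0 0.1145 F [ 1.3 -0.2  3.4] w 0.0283
after t 20.73 d -0.0007 -0.0 0.1145 F [ 1.2 -1.2  4.4] w 0.0294
```

The stop came after only 0.1 mm, so it was just the grip forces settling and not a real tug. I'll repeat it from a settled state.

Run:
```python
from h import *
p=K0+.113*ez
line_to(p,velocity=.02); wait(.3); s=st("settled")
hit=line_to(p+.012*ez,velocity=.012,until_force=14); st("tug %s"%hit)
wait(.2); st("after")
```

```text
settled t 21.28 d -0.0005 -0.0 0.1144 F [-4.8  2.7 13. ] w 0.0292
tug True t 21.7 d -0.0007 -0.0 0.1146 F [ 0.6 -0.3  0.8] w 0.0291
after t 21.9 d -0.0007 -0.0001 0.1146 F [ 1.3 -1.7  1. ] w 0.0291
```

Run:
```python
from h import *
p=np.array(get_state()["tcp_pos"]); p=K0+p[2]*ez
hit=line_to(p+.012*ez,velocity=.015,until_force=12); st("tug %s"%hit)
wait(.2); st("after")
```

```text
tug True t 22.3 d -0.0005 -0.0001 0.1162 F [ 4.1 -1.  -4.6] w 0.029
after t 22.5 d -0.0005 -0.0001 0.1161 F [ 3.6 -1.  -5. ] w 0.0287
```

Run:
```python
from h import *
z=get_state()["tcp_pos"][2]
for i in range(6):
    z+=.0015; hit=line_to(K0+z*ez,velocity=.008,until_force=15); s=st("tug %s"%hit)
    if s["wrist_force"][2]<-14 or hit: break
wait(.2); st("after")
```

```text
tug False t 22.82 d -0.0004 -0.0001 0.117 F [ 4.  -2.5 -7. ] w 0.0291
tug False t 23.17 d -0.0005 -0.0001 0.1172 F [  7.5  -3.6 -14.8] w 0.029
after t 23.37 d -0.0005 -0.0001 0.1172 F [  6.6  -4.  -14.4] w 0.0286
```

The lid rose 2.7 mm and then held firmly, with the pull rising to 15 N, so it is caught. I'll ease down and turn the knob anticlockwise.

Run:
```python
from h import *
line_to(K0+.1150*ez,velocity=.02); st("eased")
j0=np.array(get_state()["q"]); y0=R.from_quat(get_state()["ee_rot"])
for a in(.5,1.0,1.5):
    j=j0.copy(); j[5]-=a; move_joints(j); s=st("turn")
print("rotvec",(R.from_quat(s["ee_rot"])*y0.inv()).as_rotvec(),s["ft_torque"])
z=s["tcp_pos"][2]
for i in range(5):
    z+=.0015; line_to(K0+z*ez,velocity=.012); s=st("lift")
    if s["wrist_force"][2]<-14: break
```

```text
eased t 23.73 d -0.0006 -0.0001 0.1152 F [-0.7 -0.1 -1.7] w 0.0287
turn t 24.27 d -0.0006 -0.0001 0.1154 F [-0.1 -0.6 -1.9] w 0.0289
turn t 24.82 d -0.0008 -0.0001 0.1152 F [-1.6 -0.7 -1.7] w 0.0289
turn t 25.38 d -0.0008 -0.0002 0.1151 F [-2.8 -0.1 -1.5] w 0.0287
rotvec [ 0.00968184 -0.00429931  1.49700811] [-0.09247282  0.29733222  0.01312787]
lift t 25.65 d -0.0003 -0.0002 0.1166 F [-3.1 -0.9 -1.7] w 0.0292
lift t 25.93 d 0.0002 -0.0001 0.1183 F [-2.9 -2.4 -2. ] w 0.0286
lift t 26.2 d 0.0007 -0.0001 0.1199 F [ 1.  -3.7 -3.3] w 0.0286
lift t 26.48 d 0.0012 -0.0001 0.1215 F [ 2.4 -4.5 -5.2] w 0.0288
lift t 26.75 d 0.0017 -0.0001 0.1232 F [ 4.2 -6.3 -5.5] w 0.0288
```

The lid is free: it rose 8 mm with only about 5 N. Next is the hinge arc.

Run:
```python
from h import *
H=K0+.14*ex+.096*ez; q0=R.from_quat(ori(0,yaw,0-.003)); r0=np.array([-.14,.0191])
for ph in np.linspace(.06,1.0,14):
    x=r0[0]*np.cos(ph)+r0[1]*np.sin(ph); z=-r0[0]*np.sin(ph)+r0[1]*np.cos(ph)
    line_to(H+x*ex+z*ez,(R.from_rotvec(ph*ey)*q0).as_quat(),velocity=.05); s=st("%.2f"%ph)
    if np.linalg.norm(s["wrist_force"])>35: print("stop"); break
wait(.3); st(); shot("top","t5.png"); a=shot("scene","s5.png")
t=cv2.imread('pics/t5.png'); A=cv2.resize(t[130:270,150:400],(714,400)); B=cv2.resize(a[90:250,170:400,::-1],(575,400))
cv2.imwrite('pics/f.png',cv2.resize(np.hstack([A,B]),None,fx=.62,fy=.62,interpolation=cv2.INTER_AREA))
```

```text
0.06 t 27.0 d 0.0007 -0.0001 0.1231 F [-4.4 -0.  -1.4] w 0.0289
0.13 t 27.36 d 0.0031 -0.0001 0.1333 F [-4.6 -0.9 -0.4] w 0.0292
0.20 t 27.72 d 0.0062 -0.0001 0.1431 F [-5.4 -0.7 -0.4] w 0.029
0.28 t 28.07 d 0.01 -0.0001 0.1526 F [-6.5  0.4  0.4] w 0.0289
0.35 t 28.43 d 0.0145 -0.0001 0.1619 F [-6.3  1.1  0.9] w 0.0287
0.42 t 28.79 d 0.0197 -0.0001 0.1708 F [-6.6  0.3  1.2] w 0.0288
0.49 t 29.15 d 0.0256 -0.0 0.1794 F [-6.3 -0.6  2.4] w 0.0288
0.57 t 29.51 d 0.032 -0.0 0.1874 F [-5.   0.   2.7] w 0.029
0.64 t 29.87 d 0.039 0.0001 0.195 F [-5.1 -0.3  2.3] w 0.0289
0.71 t 30.23 d 0.0465 0.0001 0.2021 F [-4.5 -0.1  2.5] w 0.0287
0.78 t 30.58 d 0.0544 0.0001 0.2086 F [-4.8 -0.8  2.7] w 0.029
0.86 t 30.94 d 0.0628 0.0001 0.2144 F [-4.4 -1.3  2. ] w 0.029
0.93 t 31.3 d 0.0715 0.0002 0.2197 F [-4.5  0.5  3.4] w 0.0285
1.00 t 31.66 d 0.0806 0.0002 0.2243 F [-3.3 -0.5  2.8] w 0.0287
 t 31.96 d 0.0803 0.0002 0.2242 F [-3.1 -0.1  3.8] w 0.0291
```

View pics/f.png

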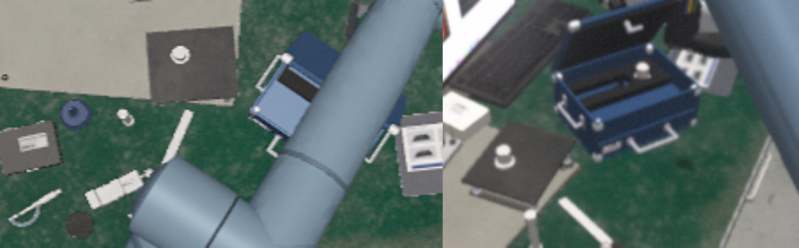

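The pictures show the lid well up with the well open, the drawer shut, and the other items where they were. I'll hand it in.

```bash
python3 -c "
from h import *
st(); job_done()"
```

```text
t 32.06 d 0.0803 0.0001 0.2243 F [-3.3  0.3  4.1] w 0.029
the job is handed in; nothing more can be done
```

The job was handed in at 32 s. The drawer is shut, the lid is held up at about 57° (1.0 rad), and the gripper is still on the knob.

- **Drawer:** The first push stalled about 11 mm short because the fingertips rode up onto the bar. I lifted off and pushed again lower. It came up against a firm stop, a second push confirmed it, and the pictures show it closed.
- **Tug:** The first two tries stopped early on leftover grip forces, and a third after 1.6 mm on a force spike, so none of them settled it. Stepping on from there, the lid had risen about 2.7 mm in all when it held firm at about 15 N, so I took it as caught.
- **Turn and lift:** I turned the knob 1.5 rad anticlockwise and the lid came free, needing only about 5 N. I then raised it along the hinge arc.
- **Last checks:** Grip width is steady at 29 mm and wrist force is about 5 N. That width is 3 mm under the knob's nominal 32 mm, which I took to be the fluting. The lid angle comes from the arm's pose and looks right in the pictures. By eye, the items visible in the last two pictures are undisturbed; I did not measure them.

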